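# Third hand for the spice-shelf lip

## Robot

A 6-joint arm with a two-finger parallel gripper is mounted at the origin on the work surface. World frame = base frame: x ahead of the robot, y to its left, z up, the work surface at z = 0. Lengths are in m, angles in rad, forces in N, time in s.
With the tool pointing down it reaches from about 0.3 to 1 m from the base axis. Payload 5.1 kg.
Tool frame: the origin (TCP) lies midway between the tips of the shut fingers; the grasp point (between the pads) lies 19 mm behind it; z points along the fingers, y is the direction in which the jaws open and shut (so a half turn about z gives the same grasp; the last joint's range is limited). The gripper opens to 95 mm and grips with 3 to 60 N. Pads are 20 mm wide; open, the fingers measure 119 mm over their backs; the gripper's body (75 mm by 180 mm) begins 59 mm behind the grasp point.
Start: joints at [-1.426, 0.124, 1.65, -0, 1.367, -0.083], TCP at [0.147, -0.633, 0.215] pointing down, gripper open.
Joint ranges: [-2.61, 2.61], [-1.02, 2.33], [0.03, 2.71], [-1.35, 4.49], [0.32, 2.68], [-2.91, 2.91]. Speed limits (rad/s): [2.57, 2.57, 3.14, 3.14, 3.14, 3.14].

## Interface

Orientations are given as a unit quaternion [x, y, z, w].
In Python, from cell import sensors, vision, env gives the robot as it stands.
- The arm moves only by the tool drive_tool, never from a script. Its arguments are lists of equal length, an entry for each row: "offset": the shift along the tool's x, y, z in cm, a list of three; "angular": the turn, a rotation vector about the tool's x, y, z in rad, a list of three; "gripper": the finger opening in cm, from 0 to 9.51. A call has 1 to 8 rows; each row is the pose to reach, as a shift and turn from the pose measured when the call began, along the tool's axes at that moment; what a row does not reach only later rows make up. A row lasts 1/10 s, in which the tool goes at most 50 mm and 8.59 degrees, less where a joint would pass 70% of its speed; a pose out of reach is approached as far as the arm can. A call with a gripper value outside its range is refused whole. The fingers move at their own pace and stop on an object; "newtons" is the grip in N (left out, the last holds). Time passes only in rows, so rows that repeat a pose let the fingers close. It gives the time, the measured TCP pose, the force and the opening at its end, in the units of the state.
- sensors.state(): the state, without advancing time (a new reading comes with each control period).
- vision.snapshot(name): name is "side" or "top"; returns the picture (480x640x3 uint8, red, green, blue); there is no depth.
- vision.camera_params(name): a dict with "K" (3x3 intrinsics, pixels), "D" ([k1, k2, p1, p2, k3] as OpenCV has them; the pictures are not rectified), "rvec" (rotation vector, rad) and "tvec" (3), from world to camera coordinates, as OpenCV has them. Camera axes: x right, y down, z forward; pixel columns grow to the right and rows downward; lengths in m; the calibration is good to about 2 mm. A picture is of the moment at which its call begins. camera_params takes no time and is no camera call.
- env.finish_job(): hands the job in, once; it reports no verdict.
The state is a dict: "t": time; "joints": joint angles; "dq": joint speeds; "effort": joint torques, N m; "tool_pos": TCP position; "orientation": TCP orientation; "contact_force": force on the tool from outside, world axes, zero at the start; "wrist_torque": the same for the moment, N m; "gripper_width": opening from 0.0 (shut) to 1.0 (fully open).
Only numpy, scipy, OpenCV 4.12 (cv2) and the standard library are available. Lean on these libraries where they do the work, as an engineer would, in place of code of your own. Each camera call takes 0.05 s, during which the arm holds its last target.

## Task

Pick up the front lip that is as long as the spice shelf, stand it on the assembly board along the shelf's front edge with its ends flush with the shelf's ends, and push it, without ramming, so that the shelf goes fully home against the back fence, its end still by the end stop. Then be my third hand while I screw the lip on: keep it upright and seated on the board, with no gap to the shelf, pressed with a steady push of about 12 newtons for at least three seconds, and finish still holding it like that, not letting go. Leave the short lip, the cordless driver, the dish of screws and the jar where they are.

Things in the scene. Friction and masses are not known exactly. Their poses are not given: they have to be found in the camera images.
- jig: Fixed assembly board (mm): slick white panel 250 (its x) by 420 (its y), top 21 above the worktop. Origin: centre of its underside, on the worktop. Two dark fences 25 wide stand 30 above its top: back fence along y, inner face at x = +92.5; end stop along x from -75 to +92.5, inner face at y = +160. Its open -x side faces the robot, within 0.3 rad.
- shelf: Light wooden shelf board, 95 (its x) by 300 (its y) by 18 thick, 0.34 kg, lying loose on the assembly board, free to slide. Origin: centre of its underside, axes nearly the board's. Front edge: its face at x = -47.5. Its +y end is about 1 mm from the end stop; at the start its back edge is 2 to 14 mm short of the back fence. Fully home its origin is at x = +45, y = +9 in the board's frame.
- lip: The lip to fit: wooden strip 14 thick (its x), 300 long (its y), 50 tall (its z), 0.13 kg, standing on its narrow side on the worktop left or right of the board, its length roughly along world x. Origin: centre of its underside. Two dark screw holes go through it, 9 above its underside; the broad faces are alike, either may face the shelf. In place it rises 32 above the shelf's top.
- short_lip: A like strip, but only 200 long, for another shelf, standing on the other side of the board. Origin: centre of its underside. Leave it alone.
- driver: Blue and black cordless driver lying on its side beyond the back fence, about 210 by 210 and 54 high. Origin: under its motor housing; bit towards its +x, battery towards its -y. Leave it alone.
- dish: Round steel dish of brass screws, 84 across, 20 high. Origin: centre of its underside. Leave it alone.
- jar: Brown jar with a red cap, 76 across, 125 high. Origin: centre of its underside. Leave it alone.

How it is judged:
By the outcome, as a careful person would: the job done as asked, in the order asked, and still so for the second after the job is handed in, while the arm keeps its last pose, push and grip.
It also fails if it takes over 64 s, if anything falls off the work surface, if the arm or the gripper's body presses on something with over 40 N, if the wrist force passes 120 N, or if a joint passes its speed limit or range.

## Working session

There is one attempt and no reset: what is moved stays moved. The work goes in short steps, Python scripts to look and compute and a tool call to move; the robot and the scene stay as the last step left them, time stands still between calls to the robot, and variables do not carry over. Pictures are saved under pics/ and viewed, and the job is handed in when it is done.

Besides the shell and the picture viewer there is one more tool, called after ">>>" as name(argument=value, ...), one argument or row to a line, values as JSON. drive_tool: Moves the arm, as the interface text tells. Its arguments: {"type":"object","properties":{"offset":{"type":"array","items":{"type":"array","items":{"type":"number"}}},"angular":{"type":"array","items":{"type":"array","items":{"type":"number"}}},"gripper":{"type":"array","items":{"type":"number"}},"newtons":{"type":"number"}},"required":["offset","angular","gripper"]}

```bash
mkdir -p pics; ls
python3 - <<'E'
from cell import sensors, vision, env
import cv2, numpy as np
print(sensors.state())
for n in ["side","top"]:
    im=vision.snapshot(n); cv2.imwrite(f"pics/{n}0.png",im[:,:,::-1])
    p=vision.camera_params(n); print(n,p)
    R=cv2.Rodrigues(np.array(p["rvec"],float))[0]; print(-R.T@np.array(p["tvec"]).ravel())
E
```

```text
pics
{'t': 0.0, 'joints': array([-1.42564099e+00,  1.24504699e-01,  1.65169705e+00, -1.02720738e-05,
        1.36750523e+00, -8.25906474e-02]), 'dq': array([ 1.12774993e-03,  8.99623167e-06, -1.18602771e-03,  4.43415697e-04,
       -8.99653056e-04,  1.02413025e-03]), 'effort': array([ 2.50149415e-04, -4.17603493e+01, -3.59930384e+01,  7.75046856e-02,
        4.90829058e-02, -1.68233528e-04]), 'tool_pos': array([ 0.14663773, -0.6325682 ,  0.2133737 ]), 'orientation': array([ 9.93522800e-01,  1.13628024e-01, -3.80919431e-05, -1.05649123e-03]), 'contact_force': array([ 0.73448668, -0.51110243, -0.078487  ]), 'wrist_torque': array([ 0.02194923, -0.017909  ,  0.00771592]), 'gripper_width': 0.9988801455515378}
side {'K': array([[524.28056524,   0.        , 320.43258674],
       [  0.        , 524.28056524, 232.73347989],
       [  0.        ,   0.        ,   1.        ]]), 'D': array([-0.13684708,  0.        ,  0.        ,  0.        ,  0.        ]), 'rvec': array([ 0.71036234, -2.68480293,  1.03952223]), 'tvec': array([0.55138238, 0.271365  , 0.99538755])}
[0.25629094 0.68207937 0.91517241]
top {'K': array([[467.42151976,   0.        , 327.92225684],
       [  0.        , 467.42151976, 244.00330833],
       [  0.        ,   0.        ,   1.        ]]), 'D': array([-0.11598556,  0.        ,  0.        ,  0.        ,  0.        ]), 'rvec': array([ 2.16468744, -2.05587011,  0.21215685]), 'tvec': array([-0.01687969,  0.62273264,  1.10695375])}
[0.38417216 0.0031739  1.21071432]
```

View pics/side0.png

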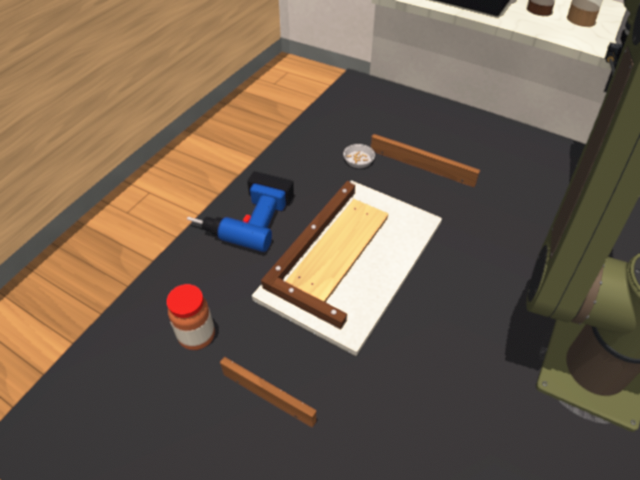

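View pics/top0.png

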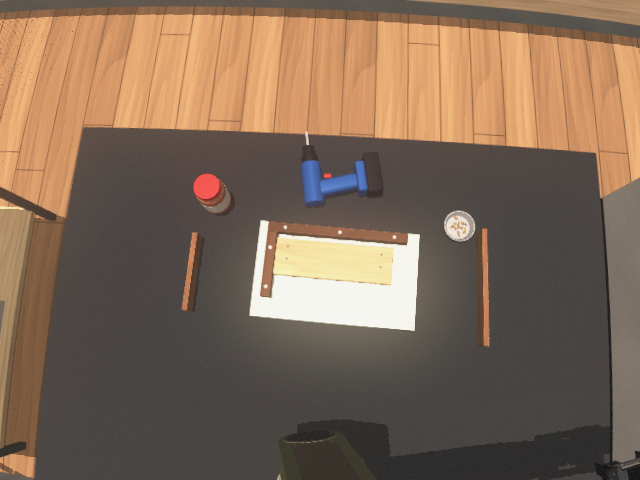

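```bash
cat > h.py <<'E'
import cv2, numpy as np
from cell import sensors, vision, env
def cam(n):
    p=vision.camera_params(n); R=cv2.Rodrigues(np.array(p["rvec"],float))[0]
    return p["K"],p["D"],R,np.array(p["tvec"],float).ravel(),np.array(p["rvec"],float)
def ray(n,px,z):
    K,D,R,t,_=cam(n)
    u=cv2.undistortPoints(np.array(px,np.float64).reshape(-1,1,2),K,D).reshape(-1,2)
    d=np.c_[u,np.ones(len(u))]@R; c=-R.T@t
    return c+d*((z-c[2])/d[:,2])[:,None]
def proj(n,X):
    K,D,R,t,rv=cam(n)
    return cv2.projectPoints(np.array(X,float).reshape(-1,1,3),rv,t,K,D)[0].reshape(-1,2)
def shot(n,f,crop=None,s=1):
    im=vision.snapshot(n)[:,:,::-1].copy(); cv2.imwrite(f"pics/{f}_raw.png",im)
    if crop: x,y,w,h=crop; cv2.imwrite(f"pics/{f}.png",cv2.resize(im[y:y+h,x:x+w],None,fx=s,fy=s,interpolation=cv2.INTER_CUBIC))
    return im
E
python3 - <<'E'
import cv2,numpy as np
t=cv2.imread('pics/top0.png'); s=cv2.imread('pics/side0.png')
cv2.imwrite('pics/tb.png',cv2.resize(t[210:340,240:430],None,fx=4,fy=4,interpolation=cv2.INTER_NEAREST))
cv2.imwrite('pics/tl.png',cv2.resize(t[215:355,430:520],None,fx=4,fy=4,interpolation=cv2.INTER_NEAREST))
cv2.imwrite('pics/sb.png',cv2.resize(s[125:355,250:490],None,fx=2.5,fy=2.5,interpolation=cv2.INTER_NEAREST))
hsv=cv2.cvtColor(t,cv2.COLOR_BGR2HSV)
for x in range(474,496): print(x,hsv[290,x],t[290,x])
E
```

```text
474 [12 32 80] [70 74 80]
475 [11 26 78] [70 73 78]
476 [13 49 83] [67 74 83]
477 [12 92 89] [57 70 89]
478 [ 11 109  89] [51 65 89]
479 [ 12 116  90] [49 66 90]
480 [ 13 118  93] [50 68 93]
481 [ 12 113  95] [53 70 95]
482 [ 12 110  95] [54 71 95]
483 [ 12 142 214] [ 95 141 214]
484 [ 12 137 208] [ 96 139 208]
485 [ 11 141 203] [ 91 133 203]
486 [ 12 139 206] [ 94 137 206]
487 [ 11 139 200] [ 91 132 200]
488 [ 13 103 129] [ 77  99 129]
489 [13 29 78] [69 73 78]
490 [ 9 31 81] [71 74 81]
491 [15 33 78] [68 73 78]
492 [13 23 78] [71 74 78]
493 [ 4 27 75] [67 68 75]
494 [13 24 75] [68 71 75]
495 [13 30 77] [68 72 77]
```

View pics/tb.png

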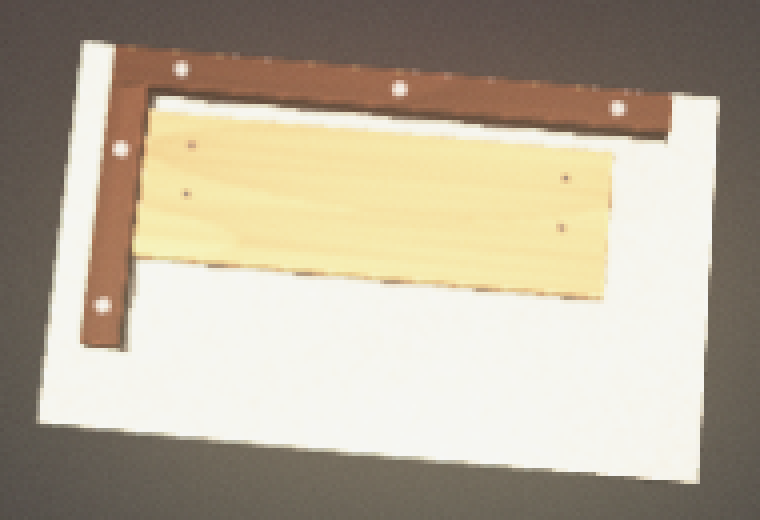

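View pics/tl.png

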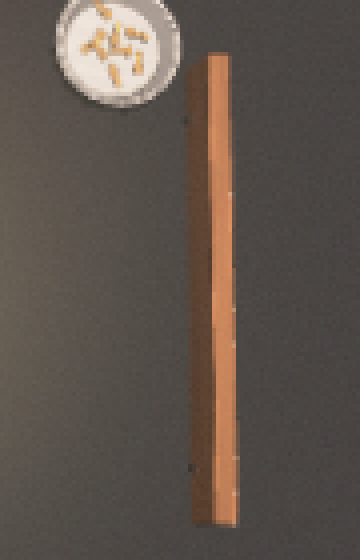

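View pics/sb.png

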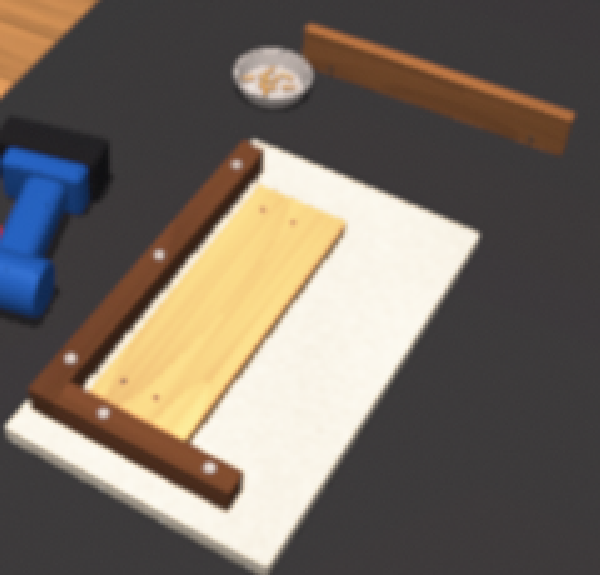

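The top view shows the long lip at right (cols 483–488, rows 228–346), with the dish beside its far end at (459,226). The board is in the centre, with the back fence at the top and the end stop at the left. The shelf's front edge runs from (274,274) to (391,285). Next I measure.

```bash
cat > meas.py <<'E'
from h import *
def big(m):
    c,_=cv2.findContours(m.astype(np.uint8),cv2.RETR_EXTERNAL,cv2.CHAIN_APPROX_NONE); return max(c,key=cv2.contourArea)
def rect(n,c,z):
    p=ray(n,c.reshape(-1,2),z)[:,:2]
    (cx,cy),(w,h),a=cv2.minAreaRect((p*1000).astype(np.float32))
    if w<h: w,h,a=h,w,a+90   # long dir angle
    return np.round([cx,cy,w,h],1),round((a+90)%180-90,2)
if __name__=="__main__":
    t=cv2.imread('pics/top0.png'); s=cv2.imread('pics/side0.png')
    for n,im in (("top",t),("side",s)):
        hsv=cv2.cvtColor(im,cv2.COLOR_BGR2HSV); H,S,V=[hsv[...,i].astype(int) for i in range(3)]
        print(n)
        m=(V>150)&(H>5)&(H<17)&(S>100)
        box=np.zeros(m.shape,bool)
        if n=="top": box[215:360,470:500]=1
        else: box[130:190,365:485]=1;
        if n=="top": print(" lip top",rect(n,big(m&box),.05))
        c=np.zeros(m.shape,bool)
        if n=="top": c[212:340,242:430]=1
        else: c[170:355,245:450]=1
        wood=c&(H>15)&(H<30)&(S>70)&(V>140)
        print(" shelf",rect(n,big(wood),.039), cv2.contourArea(big(wood)))
        dark=c&(H<17)&(S>100)&(V<160)
        white=c&(S<70)&(V>160)
        h=cv2.convexHull(big((white|wood|dark))); 
        print(" board",rect(n,h,.021))
        # corners by approx
        q=cv2.approxPolyDP(h,5,True).reshape(-1,2); print(q.tolist(), np.round(ray(n,q,.021)[:,:2]*1000,1).tolist())
E
python3 meas.py
```

```text
top
 lip top (array([ 538.7, -387. ,  295.5,   14. ]), 0.28)
 shelf (array([584.7,   0.7, 300. ,  96.6]), 87.32) 4144.5
 board (array([553.8,  -7.5, 421.1, 252.2]), 87.69)
[[260, 221], [418, 234], [414, 330], [250, 315]] [[684.4, 197.6], [670.7, -218.9], [421.6, -212.7], [438.0, 203.5]]
side
 shelf (array([584.2,  -2. , 293.5,  98.6]), 87.81) 4337.0
 board (array([558.1,  -6.9, 426.3, 260.3]), 87.86)
[[346, 181], [441, 219], [355, 352], [252, 296]] [[680.0, -214.1], [421.7, -209.2], [439.2, 208.8], [685.2, 198.1]]
```

>>> drive_tool(
  offset=[
    [3,-1,0],
    [7,-2.4,0],
    [11,-3.8,0],
    [15.5,-5.4,0],
    [20,-6.9,0],
    [24.5,-8.5,0],
    [29,-10,0],
    [33,-11.4,0],
  ],
  angular=[
    [0,0,0.03],
    [0,0,0.06],
    [0,0,0.09],
    [0,0,0.12],
    [0,0,0.15],
    [0,0,0.18],
    [0,0,0.2],
    [0,0,0.223],
  ],
  gripper=[9.5,9.5,9.5,9.5,9.5,9.5,9.5,9.5],
  newtons=50,
)

```text
t: 0.9
tool_pos: [0.4439, -0.4453, 0.2132]
orientation: [1.0, 0.002, -0.0, -0.001]
contact_force: [0.2, -0.4, -0.2]
gripper_width: 1.001
```

```bash
cat >> h.py <<'E'
from scipy.spatial.transform import Rotation as Ro
def to(p,yaw=None):
    s=sensors.state(); R=Ro.from_quat(s["orientation"])
    d=R.inv().apply(np.array(p)-s["tool_pos"])*100
    x=R.apply([1,0,0]); y0=np.arctan2(x[1],x[0])
    print("t",round(s["t"],2),"pos",np.round(s["tool_pos"]*1000,1),"yaw",round(y0,4),"z",np.round(R.apply([0,0,1]),4),"F",np.round(s["contact_force"],1),"w",round(s["gripper_width"]*95.1,1))
    if yaw is not None:
        T=Ro.from_euler('z',yaw)*Ro.from_quat([1,0,0,0]); print("turn",np.round((R.inv()*T).as_rotvec(),3))
    print("offset cm",np.round(d,2)); return s
E
python3 -c "
from h import *
to([.5385,-.387,.213],.005)"
```

```text
t 0.9 pos [ 443.9 -445.3  213.2] yaw 0.0045 z [-7.0e-04  2.5e-03 -1.0e+00] F [ 0.2 -0.4 -0.2] w 95.2
turn [-0.003  0.001 -0.001]
offset cm [ 9.48 -5.79  0.03]
```

>>> drive_tool(
  offset=[
    [3,-1.8,0],
    [6.5,-4,0],
    [9.5,-5.8,0],
    [9.5,-5.8,0.5],
    [9.5,-5.8,3],
    [9.5,-5.8,7],
    [9.5,-5.8,10],
    [9.5,-5.8,11],
  ],
  angular=[
    [0,0,0],
    [0,0,0],
    [0,0,0],
    [0,0,0],
    [0,0,0],
    [0,0,0],
    [0,0,0],
    [0,0,0],
  ],
  gripper=[9.5,9.5,9.5,9.5,9.5,9.5,9.5,9.5],
)

```text
t: 1.7
tool_pos: [0.5354, -0.3851, 0.098]
orientation: [1.0, 0.002, -0.004, -0.004]
contact_force: [0.0, -0.5, 0.4]
gripper_width: 0.999
```

```bash
python3 -c "
from h import *
to([.5385,-.387,.0235],.005)
shot('top','t1',(400,200,140,160),4)"
```

```text
t 1.7 pos [ 535.4 -385.1   98. ] yaw 0.0039 z [-0.0074  0.0077 -0.9999] F [ 0.  -0.5  0.4] w 95.0
turn [-0.008  0.007 -0.001]
offset cm [0.37 0.25 7.45]
```

View pics/t1.png

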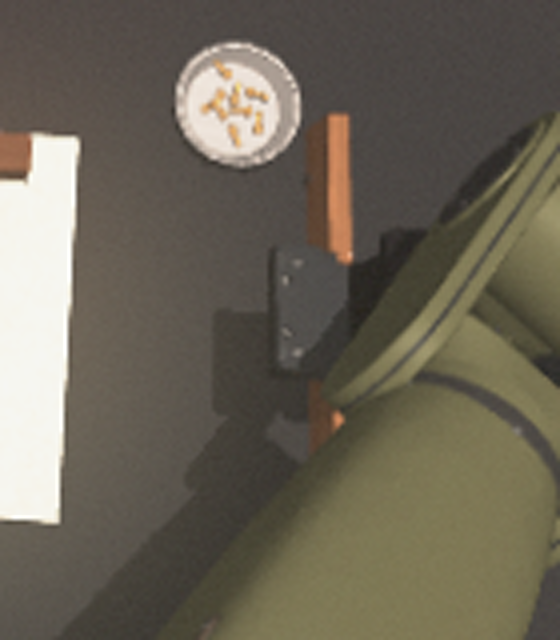

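The picture shows the gripper straddling the lip's middle, with the dish clear of it. I'm descending.

>>> drive_tool(
  offset=[
    [0.37,0.25,1],
    [0.37,0.25,3],
    [0.37,0.25,5],
    [0.37,0.25,6.5],
    [0.37,0.25,7.2],
    [0.37,0.25,7.45],
    [0.37,0.25,7.45],
    [0.37,0.25,7.45],
  ],
  angular=[
    [-0.008,0.007,0],
    [-0.008,0.007,0],
    [-0.008,0.007,0],
    [-0.008,0.007,0],
    [-0.008,0.007,0],
    [-0.008,0.007,0],
    [-0.008,0.007,0],
    [-0.008,0.007,0],
  ],
  gripper=[9.5,9.5,9.5,9.5,9.5,9.5,9.5,9.5],
)

```text
t: 2.55
tool_pos: [0.5396, -0.3878, 0.0249]
orientation: [1.0, 0.002, 0.001, 0.001]
contact_force: [0.3, 0.5, -1.4]
gripper_width: 0.998
```

```bash
python3 -c "
from h import *
to([.5385,-.387,.0235],.005)
shot('side','s1',(330,80,200,150),4)"
```

```text
t 2.55 pos [ 539.6 -387.8   24.9] yaw 0.0039 z [ 0.0016 -0.0018 -1.    ] F [ 0.3  0.5 -1.4] w 94.9
turn [ 0.002 -0.002 -0.001]
offset cm [-0.11 -0.08  0.14]
```

View pics/s1.png

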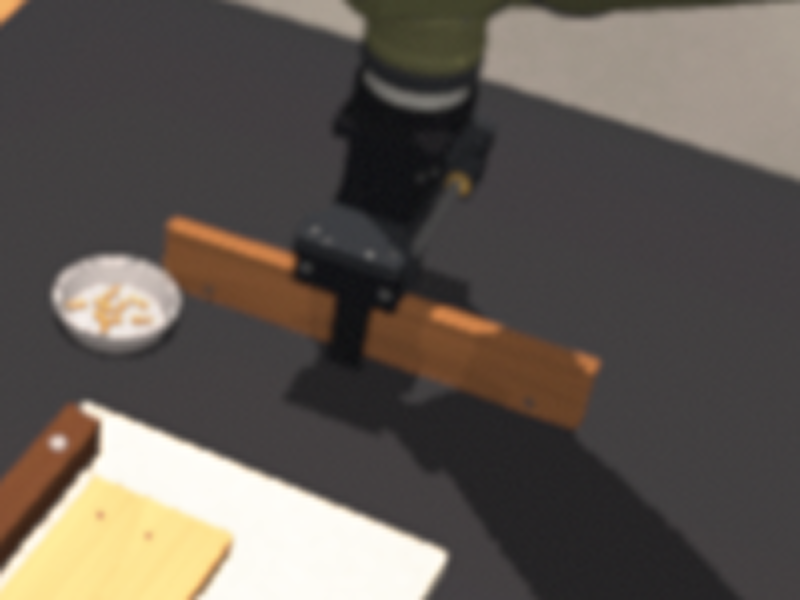

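The side view shows the near finger in front of the lip's centre, tip low, and the lip standing between the jaws. I'm closing.

>>> drive_tool(
  offset=[
    [-0.11,-0.08,0.14],
    [-0.11,-0.08,0.14],
    [-0.11,-0.08,0.14],
    [-0.11,-0.08,0.14],
    [-0.11,-0.08,0.14],
    [-0.11,-0.08,0.14],
    [-0.11,-0.08,0.14],
    [-0.11,-0.08,0.14],
  ],
  angular=[
    [0,0,0],
    [0,0,0],
    [0,0,0],
    [0,0,0],
    [0,0,0],
    [0,0,0],
    [0,0,0],
    [0,0,0],
  ],
  gripper=[6,3,1,0.5,0.5,0.5,0.5,0.5],
  newtons=50,
)

```text
t: 3.4
tool_pos: [0.5385, -0.3869, 0.0235]
orientation: [1.0, 0.002, 0.001, 0.001]
contact_force: [-0.3, -0.3, -0.1]
gripper_width: 0.384
```

>>> drive_tool(
  offset=[
    [0,0,0],
    [0,0,0],
    [0,0,0],
    [0,0,0],
    [0,0,-0.5],
    [0,0,-1.5],
    [0,0,-3],
    [0,0,-4.5],
  ],
  angular=[
    [0,0,0],
    [0,0,0],
    [0,0,0],
    [0,0,0],
    [0,0,0],
    [0,0,0],
    [0,0,0],
    [0,0,0],
  ],
  gripper=[0.5,0.5,0.5,0.5,0.5,0.5,0.5,0.5],
)

```text
t: 4.2
tool_pos: [0.5385, -0.387, 0.0701]
orientation: [1.0, 0.002, 0.001, 0.001]
contact_force: [-0.1, -1.0, -1.9]
gripper_width: 0.139
```

```bash
python3 -c "
from h import *
to([.530,0.002,.13],1.53)"
```

```text
t 4.2 pos [ 538.5 -387.    70.1] yaw 0.0038 z [ 0.002  -0.0021 -1.    ] F [-0.1 -1.  -1.9] w 13.3
turn [ 0.003  0.    -1.526]
offset cm [ -0.69 -38.89  -6.08]
```

>>> drive_tool(
  offset=[
    [0,-1,-2],
    [0,-4,-4],
    [-0.5,-8,-6],
    [-0.5,-12,-6],
    [-1,-16,-6],
    [-1,-20,-6],
    [-1.5,-23,-6],
    [-1.5,-25,-6],
  ],
  angular=[
    [0,0,0],
    [0,0,-0.1],
    [0,0,-0.22],
    [0,0,-0.35],
    [0,0,-0.48],
    [0,0,-0.6],
    [0,0,-0.72],
    [0,0,-0.8],
  ],
  gripper=[0.5,0.5,0.5,0.5,0.5,0.5,0.5,0.5],
)

```text
t: 5.0
tool_pos: [0.5223, -0.1349, 0.1312]
orientation: [0.919, 0.394, 0.001, 0.002]
contact_force: [0.0, 0.1, -1.1]
gripper_width: 0.142
```

```bash
python3 -c "
from h import *
to([.520,0.002,.13],1.53)
shot('side','s2',(200,60,300,240),2.6)"
```

```text
t 5.0 pos [ 522.3 -134.9  131.2] yaw 0.8093 z [ 0.0038 -0.0024 -1.    ] F [ 0.   0.1 -1.1] w 13.5
turn [ 0.005  0.001 -0.721]
offset cm [ 9.75 -9.61  0.09]
```

View pics/s2.png

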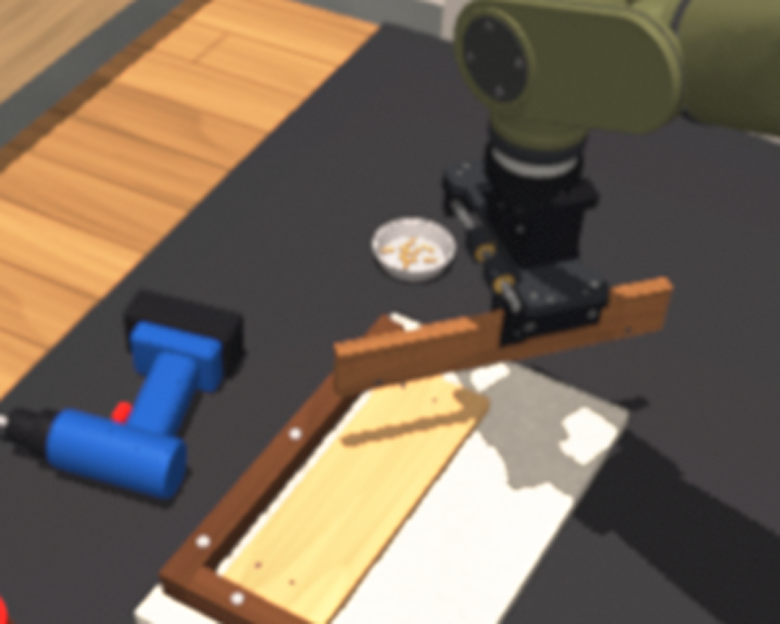

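The side view shows the lip held level and upright above the board. I'm moving on to the staging pose.

>>> drive_tool(
  offset=[
    [1.5,-1.5,0],
    [3,-3,0],
    [5,-5,0],
    [7,-7,0],
    [8.5,-8.5,0],
    [9.75,-9.6,0],
    [9.75,-9.6,0],
    [9.75,-9.6,0],
  ],
  angular=[
    [0.005,0,-0.12],
    [0.005,0,-0.25],
    [0.005,0,-0.38],
    [0.005,0,-0.5],
    [0.005,0,-0.62],
    [0.005,0.001,-0.721],
    [0.005,0.001,-0.721],
    [0.005,0.001,-0.721],
  ],
  gripper=[0.5,0.5,0.5,0.5,0.5,0.5,0.5,0.5],
)

```text
t: 5.85
tool_pos: [0.5203, 0.0036, 0.1321]
orientation: [0.721, 0.693, 0.001, -0.0]
contact_force: [-1.3, 0.1, -0.5]
gripper_width: 0.144
```

```bash
python3 -c "
from h import *
to([.520,0.002,.06],1.53)
shot('side','s3',(200,130,280,230),2.8)
shot('top','t3',(230,190,220,160),3.6)"
```

```text
t 5.85 pos [520.3   3.6 132.1] yaw 1.5316 z [ 0.0012  0.0017 -1.    ] F [-1.3  0.1 -0.5] w 13.7
turn [ 0.001 -0.002  0.002]
offset cm [-0.17 -0.03  7.21]
```

View pics/s3.png

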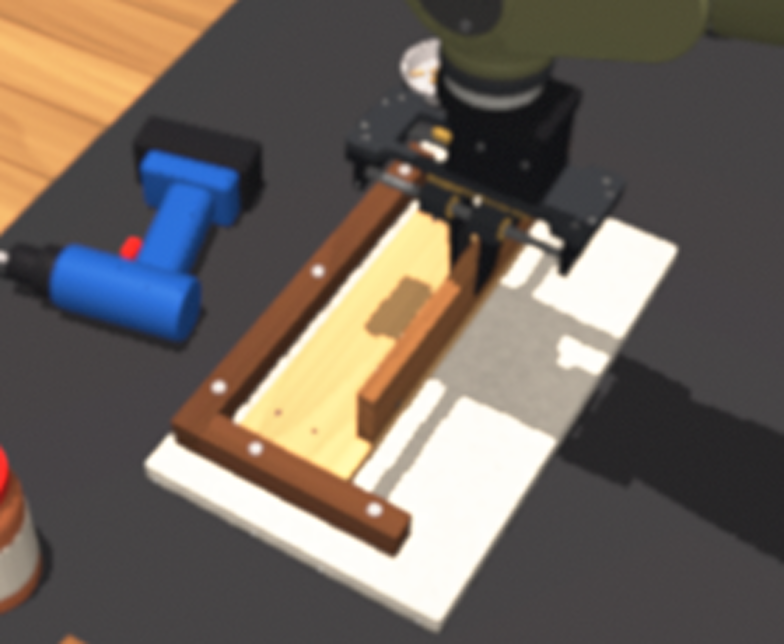

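View pics/t3.png

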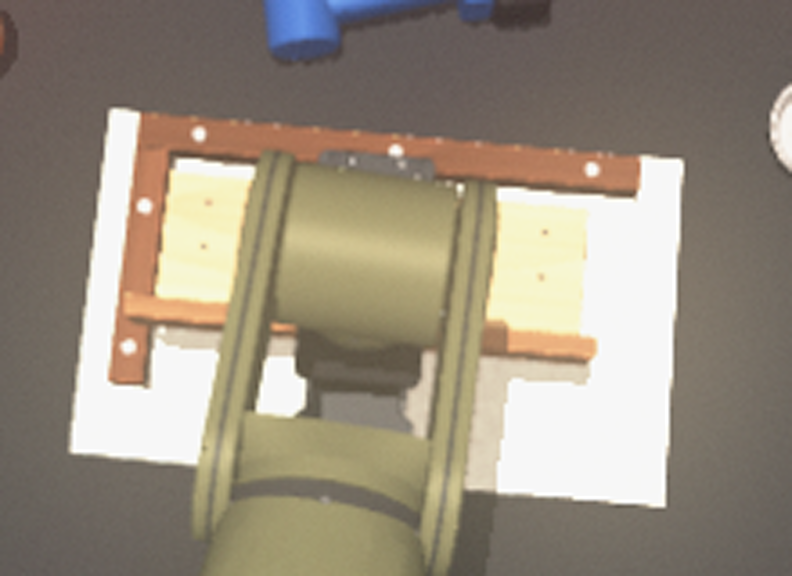

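The top view shows the lip parallel to the shelf's front edge, with both ends visible at about (128,305) and (595,348) in the crop. Its left end is over the end stop partly by parallax. I lower it to just above fence height, biased away from the end stop, and measure the ends.

>>> drive_tool(
  offset=[
    [-0.2,0,1],
    [-0.4,0,2],
    [-0.6,0,3],
    [-0.6,0,3.4],
    [-0.6,0,3.4],
    [-0.6,0,3.4],
  ],
  angular=[
    [0,-0.002,0.002],
    [0,-0.002,0.002],
    [0,-0.002,0.002],
    [0,-0.002,0.002],
    [0,-0.002,0.002],
    [0,-0.002,0.002],
  ],
  gripper=[0.5,0.5,0.5,0.5,0.5,0.5],
)

```text
t: 6.55
tool_pos: [0.52, -0.0029, 0.0975]
orientation: [0.722, 0.692, 0.0, 0.0]
contact_force: [0.6, -1.5, -1.6]
gripper_width: 0.143
```

Run:
```python
from h import *
to([.520,-0.002,.046],1.53)
t=shot('top','t4',(230,210,120,90),6.5); s=shot('side','s4',(230,150,240,200),3.2)
cv2.imwrite('pics/t4r.png',cv2.resize(t[230:330,340:440],None,fx=6,fy=6,interpolation=cv2.INTER_NEAREST))
cv2.imwrite('pics/t4.png',cv2.resize(t[220:320,245:345],None,fx=6,fy=6,interpolation=cv2.INTER_NEAREST))
```

```text
t 6.55 pos [520.   -2.9  97.5] yaw 1.5289 z [ 2.e-04  0.e+00 -1.e+00] F [ 0.6 -1.5 -1.6] w 13.6
turn [ 0.    -0.    -0.001]
offset cm [ 0.09 -0.    5.15]
```

View pics/t4.png

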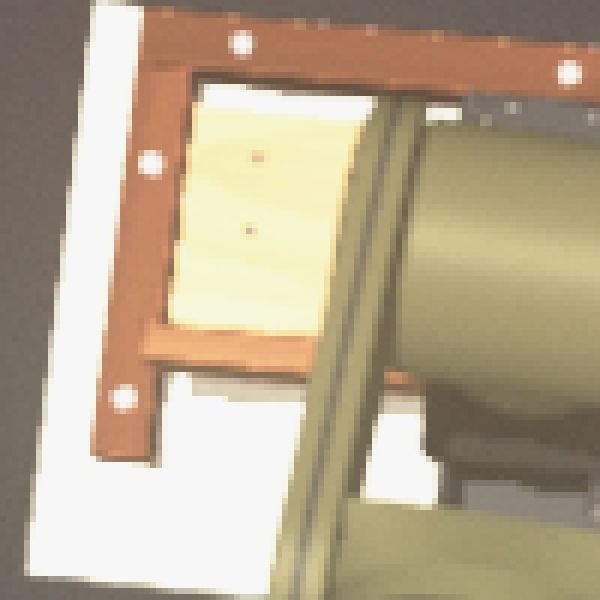

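View pics/t4r.png

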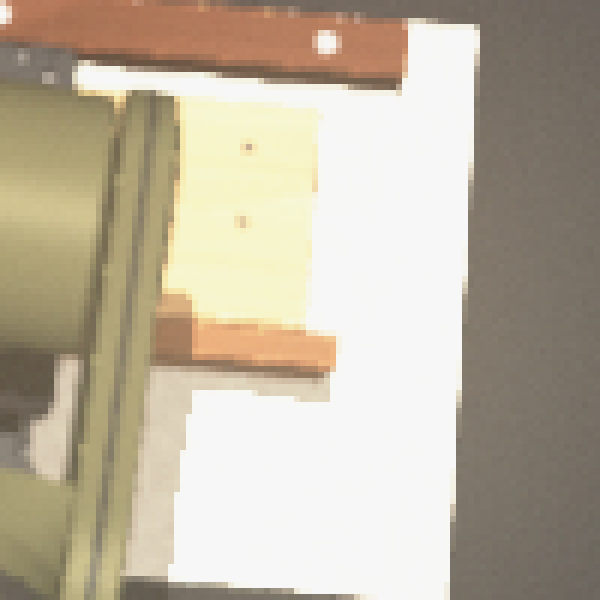

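View pics/s4.png

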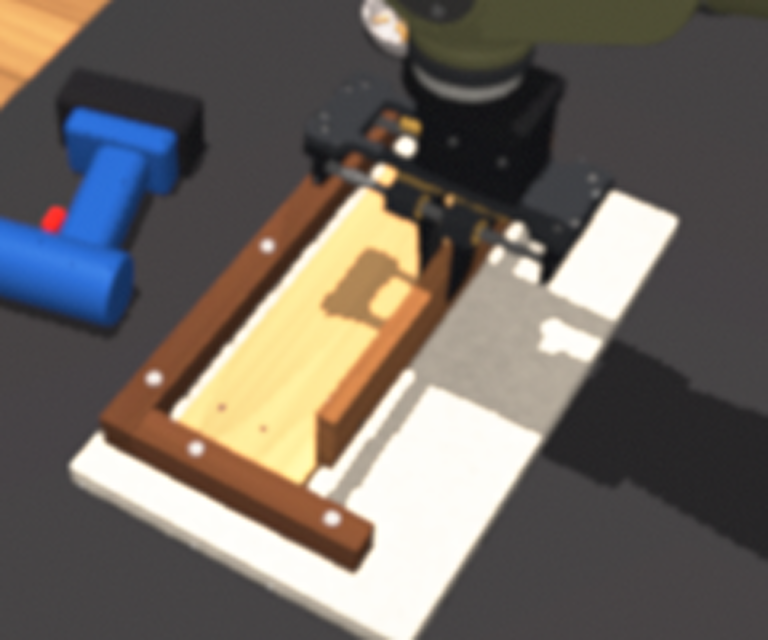

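Run:
```python
from h import *
a=np.deg2rad(-2.25); ux=np.array([np.cos(a),np.sin(a)]); uy=np.array([-np.sin(a),np.cos(a)]); O=np.array([.554,-.0075])
def B(n,px,z,l):
    p=ray(n,[px],z)[0,:2]; d=p-O; print(l,np.round(p*1000,1),"board",np.round([d@ux*1000,d@uy*1000],1))
f=lambda x,y:(x/6+245-.5,y/6+220-.5); g=lambda x,y:(x/6+340-.5,y/6+230-.5)
B('top',f(145,340),.124,'lip+y'); B('top',g(336,355),.124,'lip-y')
B('top',f(169,318),.039,'shelf+y front'); B('top',g(306,318),.039,'shelf-y front'); B('top',g(318,110),.039,'shelf-y back')
B('top',f(155,400),.051,'stop inner');B('top',f(188,75),.051,'stop/fence corner');B('top',g(402,78),.051,'fence end lo')
h=lambda x,y:(x/3.2+230-.5,y/3.2+150-.5)
B('side',h(319,412),.124,'lip+y inner top side'); B('side',h(337,427),.124,'lip+y outer top side')
B('side',h(305,484),.039,'shelf +y front side')
B('side',h(373,528),.051,'stop end inner? side')
```

```text
lip+y [526.2 149.5] board [-34.  155.8]
lip-y [ 512.  -148.6] board [ -36.4 -142.6]
shelf+y front [547.1 151.5] board [-13.1 158.6]
shelf-y front [ 537.  -147.4] board [ -11.5 -140.5]
shelf-y back [ 626.5 -150.2] board [  78.1 -139.8]
stop inner [510.8 153.3] board [-49.4 159. ]
stop/fence corner [649.9 149.7] board [ 89.7 160.9]
fence end lo [ 639.7 -184.1] board [  92.6 -173.1]
lip+y inner top side [532.4 147. ] board [-27.7 153.6]
lip+y outer top side [517.9 151.5] board [-42.4 157.4]
shelf +y front side [542.1 144. ] board [-17.8 150.9]
stop end inner? side [486.2 159.3] board [-74.3 164. ]
```

Run:
```python
from meas import *
for n in ('top','side'):
    im=cv2.imread(f'pics/{n}0.png'); g=cv2.cvtColor(im,cv2.COLOR_BGR2GRAY).astype(float); bl=im[...,0].astype(float)
    a=np.deg2rad(-2.25); ux=np.array([np.cos(a),np.sin(a)]); uy=np.array([-np.sin(a),np.cos(a)]); O=np.array([.554,-.0075])
    # sample lines perpendicular, find strongest gradient
    def edge(img,x0,ys,z,half=.008,axis='x'):
        P=[]
        for y in ys:
            s=np.linspace(-half,half,65)
            w=np.array([O+ux*(x0+k)+uy*y if axis=='x' else O+uy*(x0+k)+ux*y for k in s])
            px=proj(n,np.c_[w,np.full(len(w),z)]).astype(np.float32)
            v=cv2.remap(img.astype(np.float32),px[:,0].copy(),px[:,1].copy(),cv2.INTER_LINEAR).ravel()
            v=cv2.GaussianBlur(v.reshape(1,-1),(9,1),0).ravel()
            d=np.abs(np.gradient(v)); i=np.argmax(d); c=(d[max(0,i-8):i+9]*s[max(0,i-8):i+9]).sum()/d[max(0,i-8):i+9].sum()
            P.append([y,x0+c])
        P=np.array(P); k=np.polyfit(P[:,0],P[:,1],1); r=P[:,1]-np.polyval(k,P[:,0]); ok=abs(r)<2*np.median(abs(r))+3e-4
        k=np.polyfit(P[ok,0],P[ok,1],1); return round(k[1]*1000,2),round(np.rad2deg(k[0]),2),round(r[ok].std()*1000,2)
    Y=np.linspace(-.19,.19,60)
    print(n,'board front x',edge(g,-.125,Y,.021))
    print(' board -y end',edge(g,-.21,np.linspace(-.1,.1,40),.021,axis='y'))
    print(' board +y end',edge(g,.21,np.linspace(-.1,.1,40),.021,axis='y'))
    if n=='top':
        print(' shelf front',edge(bl,-.0125,np.linspace(-.13,.14,50),.039))
        print(' fence inner top',edge(g,.0925,np.linspace(-.165,.15,50),.051))
        print(' stop inner top',edge(g,.16,np.linspace(-.07,-.02,30),.051,axis='y'))
        print(' stop outer top',edge(g,.185,np.linspace(-.07,.08,30),.051,axis='y'))
        print(' shelf back',edge(bl,.0825,np.linspace(-.13,.14,50),.039))
        print(' shelf -y',edge(bl,-.1405,np.linspace(0,.08,30),.039,axis='y'))
    else:
        print(' shelf front',edge(bl,-.0125,np.linspace(-.13,.12,50),.039,.006))
        print(' fence outer/inner',edge(g,.0925,np.linspace(-.165,.15,50),.051))
```

```text
top board front x (np.float64(-125.24), np.float64(-0.08), np.float64(0.55))
 board -y end (np.float64(-210.06), np.float64(0.08), np.float64(0.6))
 board +y end (np.float64(210.12), np.float64(0.24), np.float64(0.49))
 shelf front (np.float64(-17.61), np.float64(0.15), np.float64(0.47))
 fence inner top (np.float64(86.49), np.float64(-0.0), np.float64(0.47))
 stop inner top (np.float64(153.45), np.float64(-1.07), np.float64(0.51))
 stop outer top (np.float64(183.35), np.float64(-0.2), np.float64(0.57))
 shelf back (np.float64(88.55), np.float64(0.0), np.float64(0.46))
 shelf -y (np.float64(-141.18), np.float64(0.16), np.float64(0.71))
side board front x (np.float64(-125.64), np.float64(-0.04), np.float64(0.25))
 board -y end (np.float64(-212.11), np.float64(0.04), np.float64(0.34))
 board +y end (np.float64(210.29), np.float64(0.09), np.float64(0.21))
 shelf front (np.float64(-16.22), np.float64(0.37), np.float64(1.41))
 fence outer/inner (np.float64(92.52), np.float64(-0.03), np.float64(1.13))
```

>>> drive_tool(
  offset=[
    [0,0,1],
    [0,0,2],
    [0,0,3],
    [0,0,4],
    [0,0,4.6],
    [0,0,4.8],
    [0,0,4.8],
    [0,0,4.8],
  ],
  angular=[
    [0,0,-0.0026],
    [0,0,-0.0026],
    [0,0,-0.0026],
    [0,0,-0.0026],
    [0,0,-0.0026],
    [0,0,-0.0026],
    [0,0,-0.0026],
    [0,0,-0.0026],
  ],
  gripper=[0.5,0.5,0.5,0.5,0.5,0.5,0.5,0.5],
)

```text
t: 7.45
tool_pos: [0.5208, -0.0029, 0.0505]
orientation: [0.721, 0.693, 0.001, 0.001]
contact_force: [-0.8, -0.6, -2.1]
gripper_width: 0.143
```

Run:
```python
from h import *
to([.520,-0.002,.0445],1.5315)
t=shot('top','t5'); s=shot('side','s5',(250,160,200,180),4)
o=np.hstack([cv2.resize(t[240:320,255:320],None,fx=6,fy=6,interpolation=cv2.INTER_NEAREST),cv2.resize(t[240:320,360:425],None,fx=6,fy=6,interpolation=cv2.INTER_NEAREST)])
cv2.imwrite('pics/t5.png',o)
```

```text
t 7.45 pos [520.8  -2.9  50.5] yaw 1.5317 z [ 2.1e-03 -2.0e-04 -1.0e+00] F [-0.8 -0.6 -2.1] w 13.6
turn [0.002 0.    0.   ]
offset cm [ 0.08 -0.09  0.6 ]
```

View pics/t5.png

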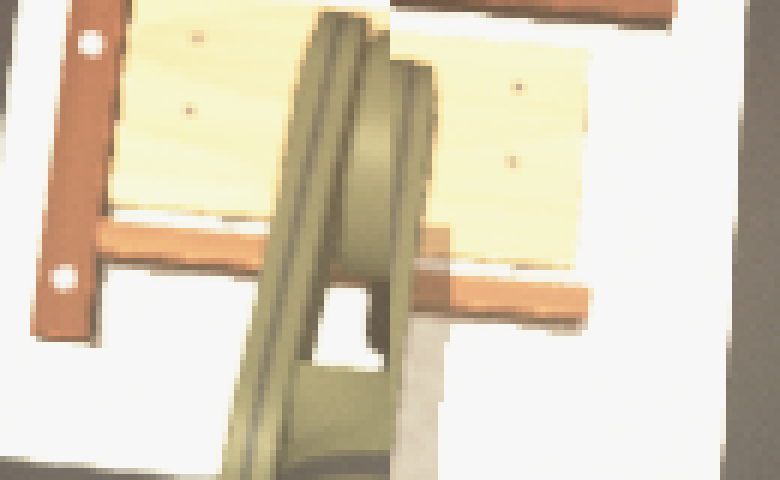

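View pics/s5.png

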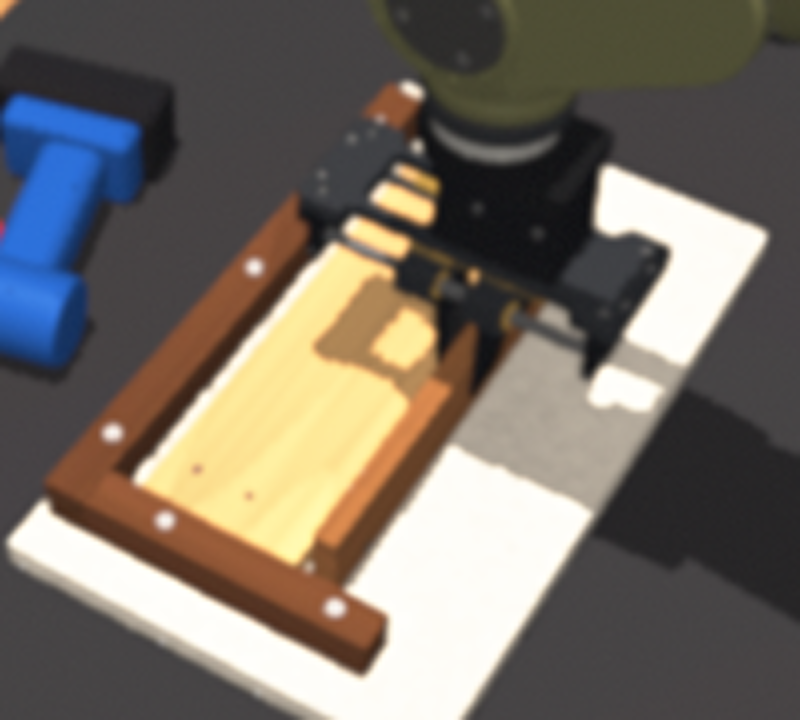

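```bash
cat >> h.py <<'E'
_a=np.deg2rad(-2.25); ux=np.array([np.cos(_a),np.sin(_a)]); uy=np.array([-np.sin(_a),np.cos(_a)]); O=np.array([.554,-.0075])
def B(n,px,z,l=''):
    p=ray(n,[px],z)[0,:2]; d=p-O; b=np.round([d@ux*1000,d@uy*1000],1); print(l,np.round(p*1000,1),"board",b); return b
def edge(n,img,x0,ys,z,half=.006,axis='x'):
    """line fit to strongest gradient near board coordinate x0 -> offset mm, slope deg, residual"""
    P=[]
    for y in ys:
        s=np.linspace(-half,half,65)
        w=np.array([O+ux*(x0+k)+uy*y if axis=='x' else O+uy*(x0+k)+ux*y for k in s])
        px=proj(n,np.c_[w,np.full(len(w),z)]).astype(np.float32)
        v=cv2.remap(img.astype(np.float32),px[:,0].copy(),px[:,1].copy(),cv2.INTER_LINEAR).ravel()
        v=cv2.GaussianBlur(v.reshape(1,-1),(9,1),0).ravel()
        d=np.abs(np.gradient(v)); i=np.argmax(d); a=max(0,i-8); c=(d[a:i+9]*s[a:i+9]).sum()/d[a:i+9].sum()
        P.append([y,x0+c])
    P=np.array(P); k=np.polyfit(P[:,0],P[:,1],1); r=P[:,1]-np.polyval(k,P[:,0]); ok=abs(r)<2*np.median(abs(r))+3e-4
    k=np.polyfit(P[ok,0],P[ok,1],1); return np.round([np.polyval(k,np.mean(ys))*1000,np.rad2deg(k[0]),r[ok].std()*1000],2)
E
python3 - <<'E'
from h import *
B('top',(270.3,279.5),.077,'lip+y');B('top',(392.5,290.3),.077,'lip-y')
B('top',(390.7,283.7),.039,'sh-y');B('top',(272.5,273.7),.039,'sh+y')
t=cv2.imread('pics/t5_raw.png'); bl=t[...,0]
L=np.linspace
print('lip -y end', edge('top',bl,-.1425,L(-.036,-.030,12),.077,axis='y',half=.008))
print('shelf -y end', edge('top',bl,-.1405,L(0,.07,30),.039,axis='y'))
print('lip front top', edge('top',bl,-.0405,np.r_[L(-.138,-.10,20),L(.08,.15,20)],.077,half=.005))
print('lip back top', edge('top',bl,-.0265,np.r_[L(-.138,-.10,20),L(.08,.15,20)],.077,half=.005))
print('shelf front', edge('top',bl,-.0125,np.r_[L(-.138,-.10,20),L(.08,.15,20)],.039,half=.005))
E
```

```text
lip+y [524.3 151.2] board [-35.9 157.4]
lip-y [ 513.2 -147.9] board [ -35.3 -141.9]
sh-y [ 534. -148.] board [ -14.5 -141.2]
sh+y [544.1 151.7] board [-16.2 158.7]
lip -y end [-1.421e+02  3.000e-01  1.100e-01]
shelf -y end [-140.87   -0.38    0.64]
lip front top [-4.451e+01 -2.000e-02  3.000e-01]
lip back top [-27.86   0.03   0.78]
shelf front [-16.54   0.04   0.37]
```

>>> drive_tool(
  offset=[
    [0.04,0,0.2],
    [0.08,0,0.35],
    [0.12,0,0.45],
    [0.12,0,0.5],
    [0.12,0,0.55],
    [0.12,0,0.58],
    [0.12,0,0.6],
    [0.12,0,0.6],
  ],
  angular=[
    [0.002,0,0],
    [0.002,0,0],
    [0.002,0,0],
    [0.002,0,0],
    [0.002,0,0],
    [0.002,0,0],
    [0.002,0,0],
    [0.002,0,0],
  ],
  gripper=[0.5,0.5,0.5,0.5,0.5,0.5,0.5,0.5],
)

```text
t: 8.35
tool_pos: [0.521, -0.0017, 0.0448]
orientation: [0.721, 0.693, 0.0, 0.0]
contact_force: [0.5, 0.7, -1.6]
gripper_width: 0.141
```

Run:
```python
from h import *
to([.520,-0.002,.0445],1.5315)
```

```text
t 8.35 pos [521.   -1.7  44.8] yaw 1.5317 z [ 5.e-04 -2.e-04 -1.e+00] F [ 0.5  0.7 -1.6] w 13.4
turn [0.001 0.    0.   ]
offset cm [-0.03 -0.1   0.03]
```

>>> drive_tool(
  offset=[
    [0,0,0.03],
    [0,0,0.05],
    [0,0,0.06],
    [0,0,0.06],
  ],
  angular=[
    [0,0,0],
    [0,0,0],
    [0,0,0],
    [0,0,0],
  ],
  gripper=[0.5,0.5,0.5,0.5],
)

```text
t: 8.75
tool_pos: [0.5211, -0.0017, 0.0446]
orientation: [0.721, 0.693, 0.0, 0.0]
contact_force: [-1.2, -0.5, 2.9]
gripper_width: 0.144
```

Run:
```python
from h import *
to([.520,-0.002,.0445],1.5315)
```

```text
t 8.75 pos [521.1  -1.7  44.6] yaw 1.5317 z [ 7.e-04 -2.e-04 -1.e+00] F [-1.2 -0.5  2.9] w 13.7
turn [0.001 0.    0.   ]
offset cm [-0.03 -0.11  0.01]
```

Seated: Fz went from −1.6 to +2.9 N. Now I close the gap slowly, with a light downward press.

>>> drive_tool(
  offset=[
    [0,0.1,0.03],
    [0,0.25,0.03],
    [0,0.4,0.03],
    [0,0.55,0.03],
    [0,0.7,0.03],
    [0,0.85,0.03],
    [0,0.95,0.03],
    [0,1.0,0.03],
  ],
  angular=[
    [0,0,0],
    [0,0,0],
    [0,0,0],
    [0,0,0],
    [0,0,0],
    [0,0,0],
    [0,0,0],
    [0,0,0],
  ],
  gripper=[0.5,0.5,0.5,0.5,0.5,0.5,0.5,0.5],
)

```text
t: 9.55
tool_pos: [0.5313, -0.0021, 0.0446]
orientation: [0.721, 0.693, 0.0, 0.0]
contact_force: [-3.6, -0.4, 6.0]
gripper_width: 0.147
```

Run:
```python
from h import *
to([.5449,0.002,.0445],1.5315)
t=shot('top','t6'); s=shot('side','s6',(250,160,200,180),4)
o=np.hstack([cv2.resize(t[240:320,255:320],None,fx=6,fy=6,interpolation=cv2.INTER_NEAREST),cv2.resize(t[240:320,360:425],None,fx=6,fy=6,interpolation=cv2.INTER_NEAREST)])
cv2.imwrite('pics/t6.png',o)
```

```text
t 9.55 pos [531.3  -2.1  44.6] yaw 1.5316 z [ 6.e-04 -1.e-04 -1.e+00] F [-3.6 -0.4  6. ] w 14.0
turn [0.001 0.    0.   ]
offset cm [0.46 1.34 0.01]
```

View pics/t6.png

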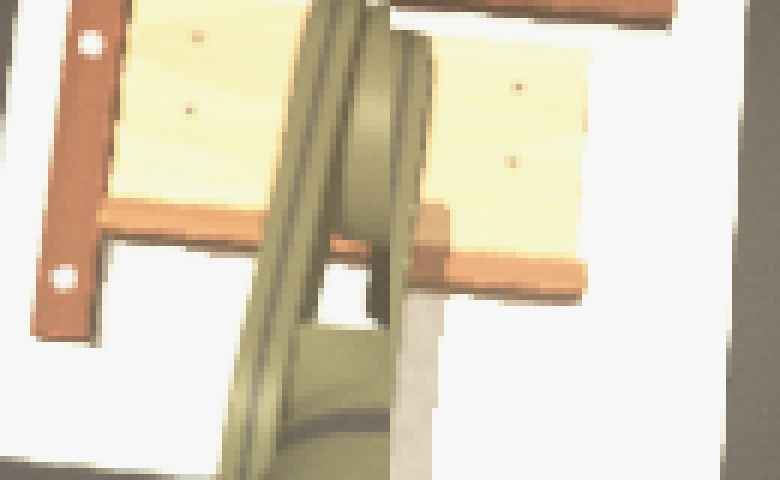

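```bash
cat > ends.py <<'E'
from h import *
import sys
L=np.linspace
def ends(f,xc,sx=0):
    t=cv2.imread(f'pics/{f}_raw.png'); bl=t[...,0]
    print('lip -y end', edge('top',bl,-.141,L(xc-.005,xc+.004,12),.071,axis='y'))
    print('lip +y end(sat)', edge('top',cv2.cvtColor(t,cv2.COLOR_BGR2HSV)[...,2],.159,L(xc-.004,xc+.004,12),.071,axis='y'))
    print('shelf -y end', edge('top',bl,-.1405,L(xc+.03,xc+.09,30),.039,axis='y'))
    print('shelf back edge', edge('top',bl,xc+.1025,np.r_[L(-.138,-.10,20),L(.11,.15,20)],.039,half=.005))
    print('lip front top', edge('top',bl,xc-.007,np.r_[L(-.138,-.10,20),L(.11,.15,20)],.071,half=.005))
    print('board -y', edge('top',t[...,1],-.21,L(-.1,.1,40),.021,axis='y'),'board front', edge('top',t[...,1],-.125,L(-.2,.2,60),.021))
ends(sys.argv[1],float(sys.argv[2]))
E
python3 ends.py t6 -.023
python3 -c "
from h import *
B('top',(255+98/6-.5,240+217/6-.5),.071,'lip+y'); B('top',(360+(587-390)/6-.5,240+277/6-.5),.071,'lip-y')
B('top',(255+112/6-.5,240+180/6-.5),.039,'sh+y'); B('top',(360+(580-390)/6-.5,240+245/6-.5),.039,'sh-y');B('top',(360+(586-390)/6-.5,240+50/6-.5),.039,'sh-y back')"
```

```text
lip -y end [-1.4193e+02  3.5200e+00  8.0000e-02]
lip +y end(sat) [158.   -17.08   0.51]
shelf -y end [-1.4115e+02  3.0000e-02  4.9000e-01]
shelf back edge [7.862e+01 6.000e-02 5.800e-01]
lip front top [-34.1    0.     0.18]
board -y [-2.1024e+02  1.3000e-01  6.2000e-01] board front [-1.2502e+02 -9.0000e-02  1.0900e+00]
lip+y [534.6 151.4] board [-25.6 158. ]
lip-y [ 525.3 -148. ] board [ -23.2 -141.5]
sh+y [554.9 150.8] board [ -5.3 158.2]
sh-y [ 542.6 -148.9] board [  -5.8 -141.8]
sh-y back [ 626.5 -149.4] board [  78.  -138.9]
```

View pics/s6.png

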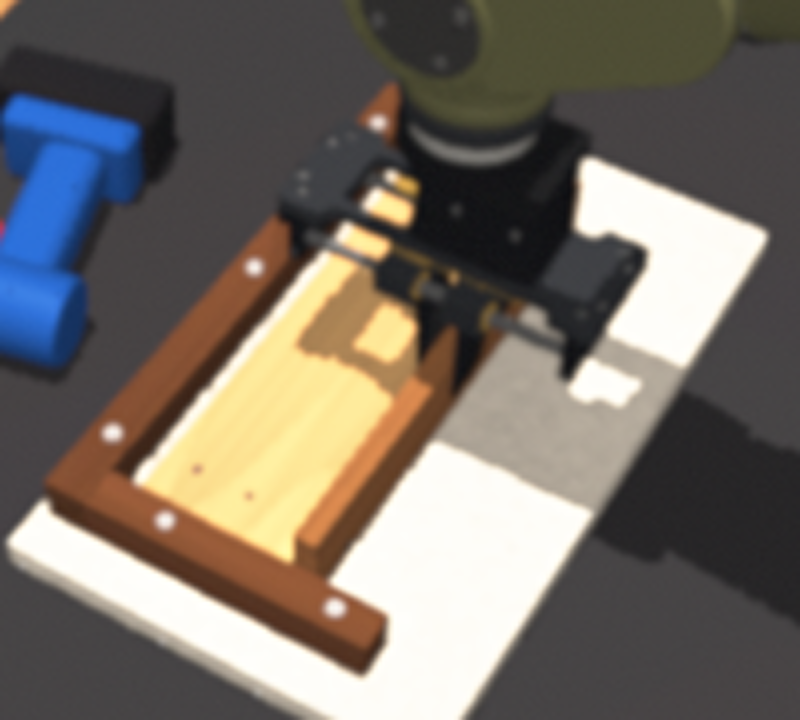

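>>> drive_tool(
  offset=[
    [0,-0.1,0.03],
    [0.07,-0.1,0.03],
    [0.07,0.05,0.03],
    [0.07,0.2,0.03],
    [0.07,0.35,0.03],
    [0.07,0.5,0.03],
    [0.07,0.65,0.03],
    [0.07,0.75,0.03],
  ],
  angular=[
    [0,0,0],
    [0,0,0],
    [0,0,0],
    [0,0,0],
    [0,0,0],
    [0,0,0],
    [0,0,0],
    [0,0,0],
  ],
  gripper=[0.5,0.5,0.5,0.5,0.5,0.5,0.5,0.5],
)

```text
t: 10.45
tool_pos: [0.5377, -0.0015, 0.0446]
orientation: [0.721, 0.693, -0.001, -0.001]
contact_force: [-7.2, -0.3, 9.1]
gripper_width: 0.144
```

```bash
python3 - <<'E'
from h import *
to([.5449,0.002,.0445],1.5315)
t=shot('top','t7'); s=shot('side','s7',(250,160,200,180),4)
o=np.hstack([cv2.resize(t[230:310,255:320],None,fx=6,fy=6,interpolation=cv2.INTER_NEAREST),cv2.resize(t[230:310,360:425],None,fx=6,fy=6,interpolation=cv2.INTER_NEAREST)])
cv2.imwrite('pics/t7.png',o)
E
python3 ends.py t7 -.016
```

```text
t 10.45 pos [537.7  -1.5  44.6] yaw 1.5318 z [-3.2e-03  2.0e-04 -1.0e+00] F [-7.2 -0.3  9.1] w 13.7
turn [-0.003 -0.     0.   ]
offset cm [0.38 0.71 0.01]
lip -y end [-141.35    1.85    0.26]
lip +y end(sat) [159.12  -9.1    0.5 ]
shelf -y end [-140.63    0.29    0.58]
shelf back edge [89.03  0.11  0.7 ]
lip front top [-26.63   0.03   1.41]
board -y [-2.1025e+02  1.4000e-01  6.1000e-01] board front [-1.2524e+02 -1.1000e-01  8.6000e-01]
```

View pics/t7.png

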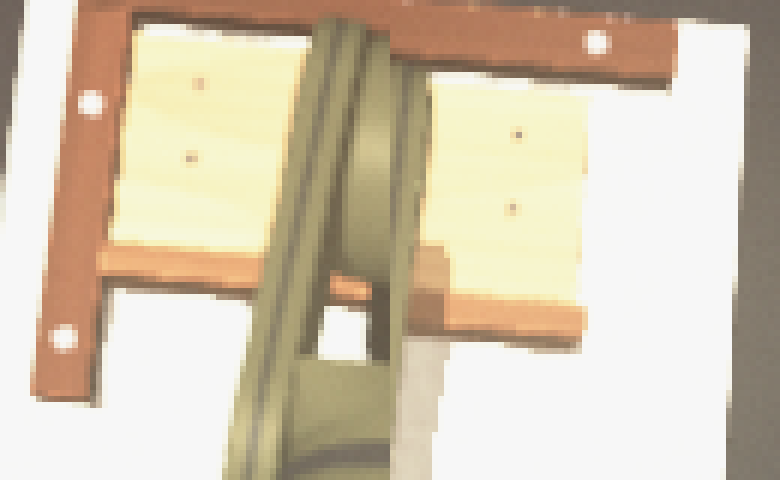

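The top view shows the gap to the fence narrowing, with the lip against the shelf. The downward press has grown to 9 N, so I ease it slightly and let things settle.

>>> drive_tool(
  offset=[
    [0,0,-0.03],
    [0,0,-0.03],
    [0,0,-0.03],
  ],
  angular=[
    [-0.003,0,0],
    [-0.003,0,0],
    [-0.003,0,0],
  ],
  gripper=[0.5,0.5,0.5],
)

```text
t: 10.85
tool_pos: [0.5376, -0.0014, 0.0445]
orientation: [0.721, 0.693, 0.0, -0.0]
contact_force: [-1.2, -0.3, 2.4]
gripper_width: 0.143
```

Run:
```python
from h import *
to([.5449,0.002,.0445],1.5315)
```

```text
t 10.85 pos [537.6  -1.4  44.5] yaw 1.5317 z [-2.e-04  3.e-04 -1.e+00] F [-1.2 -0.3  2.4] w 13.6
turn [-0. -0.  0.]
offset cm [0.37 0.71 0.  ]
```

>>> drive_tool(
  offset=[
    [0,0.1,0],
    [0,0.2,0],
    [0,0.3,0],
    [0,0.38,0],
    [0,0.46,0],
    [0,0.53,0],
    [0,0.58,0],
    [0,0.6,0],
  ],
  angular=[
    [0,0,0],
    [0,0,0],
    [0,0,0],
    [0,0,0],
    [0,0,0],
    [0,0,0],
    [0,0,0],
    [0,0,0],
  ],
  gripper=[0.5,0.5,0.5,0.5,0.5,0.5,0.5,0.5],
)

```text
t: 11.65
tool_pos: [0.5425, -0.0015, 0.0446]
orientation: [0.721, 0.693, -0.001, -0.001]
contact_force: [-5.7, -0.5, 6.6]
gripper_width: 0.145
```

```bash
python3 - <<'E'
from h import *
to([.5449,0.002,.0445],1.5315)
t=shot('top','t8')
o=np.hstack([cv2.resize(t[230:310,255:320],None,fx=6,fy=6,interpolation=cv2.INTER_NEAREST),cv2.resize(t[230:310,360:425],None,fx=6,fy=6,interpolation=cv2.INTER_NEAREST)])
cv2.imwrite('pics/t8.png',o)
E
python3 ends.py t8 -.011
```

```text
t 11.65 pos [542.5  -1.5  44.6] yaw 1.5319 z [-3.6e-03  5.0e-04 -1.0e+00] F [-5.7 -0.5  6.6] w 13.7
turn [-0.004 -0.     0.   ]
offset cm [0.36 0.22 0.01]
lip -y end [-141.02    3.12    0.16]
lip +y end(sat) [158.92 -18.55   0.66]
shelf -y end [-140.32    0.18    0.63]
shelf back edge [ 9.041e+01 -4.000e-02  6.600e-01]
lip front top [-20.7    0.06   2.03]
board -y [-2.1024e+02  1.2000e-01  6.3000e-01] board front [-1.25e+02 -7.00e-02  1.09e+00]
```

View pics/t8.png

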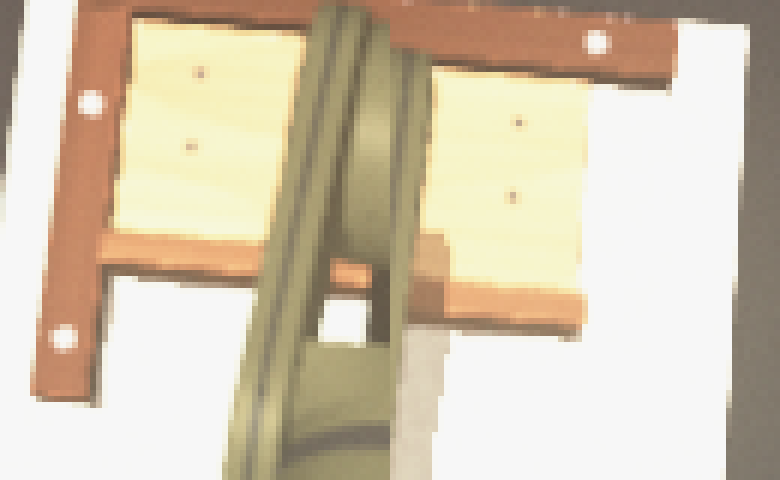

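>>> drive_tool(
  offset=[
    [0,0.05,-0.02],
    [0,0.1,-0.02],
    [0,0.13,-0.02],
    [0,0.16,-0.02],
    [0,0.19,-0.02],
    [0,0.22,-0.02],
    [0,0.24,-0.02],
    [0,0.26,-0.02],
  ],
  angular=[
    [-0.004,0,0],
    [-0.004,0,0],
    [-0.004,0,0],
    [-0.004,0,0],
    [-0.004,0,0],
    [-0.004,0,0],
    [-0.004,0,0],
    [-0.004,0,0],
  ],
  gripper=[0.5,0.5,0.5,0.5,0.5,0.5,0.5,0.5],
)

```text
t: 12.5
tool_pos: [0.5448, -0.0016, 0.0446]
orientation: [0.721, 0.693, 0.0, -0.0]
contact_force: [-5.9, 0.5, 4.3]
gripper_width: 0.142
```

Run:
```python
from h import *
to([.5449,0.002,.0445],1.5315)
```

```text
t 12.5 pos [544.8  -1.6  44.6] yaw 1.5319 z [-5.e-04  5.e-04 -1.e+00] F [-5.9  0.5  4.3] w 13.5
turn [-0.001 -0.001  0.   ]
offset cm [ 0.36 -0.01  0.01]
```

>>> drive_tool(
  offset=[
    [0,0.03,0],
    [0,0.05,0],
    [0,0.07,0],
    [0,0.09,0],
    [0,0.1,0],
    [0,0.1,0],
  ],
  angular=[
    [0,0,0],
    [0,0,0],
    [0,0,0],
    [0,0,0],
    [0,0,0],
    [0,0,0],
  ],
  gripper=[0.5,0.5,0.5,0.5,0.5,0.5],
)

```text
t: 13.1
tool_pos: [0.5449, -0.0015, 0.0446]
orientation: [0.721, 0.693, -0.001, -0.001]
contact_force: [-7.7, 1.0, 8.0]
gripper_width: 0.143
```

Run:
```python
from h import *
to([.5449,0.002,.0445],1.5315)
```

```text
t 13.1 pos [544.9  -1.5  44.6] yaw 1.5319 z [-3.e-03  7.e-04 -1.e+00] F [-7.7  1.   8. ] w 13.6
turn [-0.003 -0.001  0.   ]
offset cm [ 0.35 -0.01  0.01]
```

>>> drive_tool(
  offset=[
    [0,0.08,-0.02],
    [0,0.1,-0.02],
    [0,0.12,-0.02],
    [0,0.13,-0.02],
    [0,0.14,-0.02],
    [0,0.14,-0.02],
  ],
  angular=[
    [-0.004,-0.001,0],
    [-0.004,-0.001,0],
    [-0.004,-0.001,0],
    [-0.004,-0.001,0],
    [-0.004,-0.001,0],
    [-0.004,-0.001,0],
  ],
  gripper=[0.5,0.5,0.5,0.5,0.5,0.5],
)

```text
t: 13.7
tool_pos: [0.5449, -0.0016, 0.0446]
orientation: [0.721, 0.693, -0.001, -0.001]
contact_force: [-8.5, -1.7, 7.0]
gripper_width: 0.148
```

```bash
python3 - <<'E'
from h import *
to([.5449,0.002,.0445],1.5315)
t=shot('top','t9'); s=shot('side','s9',(250,160,200,180),4)
o=np.hstack([cv2.resize(t[230:310,255:320],None,fx=6,fy=6,interpolation=cv2.INTER_NEAREST),cv2.resize(t[230:310,360:425],None,fx=6,fy=6,interpolation=cv2.INTER_NEAREST)])
cv2.imwrite('pics/t9.png',o)
E
python3 ends.py t9 -.009
```

```text
t 13.7 pos [544.9  -1.6  44.6] yaw 1.5319 z [-2.9e-03 -3.0e-04 -1.0e+00] F [-8.5 -1.7  7. ] w 14.0
turn [-0.003  0.     0.   ]
offset cm [ 0.36 -0.01  0.01]
lip -y end [-1.4092e+02  2.8800e+00  1.1000e-01]
lip +y end(sat) [158.29 -18.22   0.61]
shelf -y end [-1.4031e+02  1.2000e-01  6.2000e-01]
shelf back edge [92.28  0.11  0.61]
lip front top [-20.05  -0.08   0.79]
board -y [-2.1024e+02  1.4000e-01  6.2000e-01] board front [-1.2529e+02 -1.1000e-01  6.9000e-01]
```

View pics/t9.png

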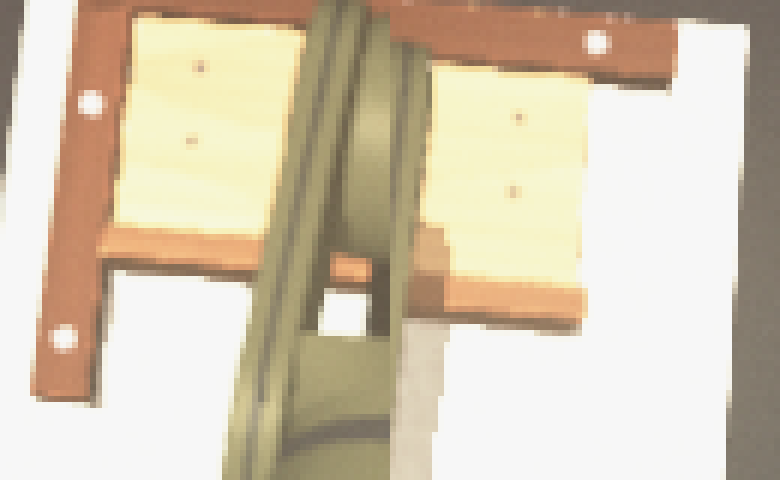

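View pics/s9.png

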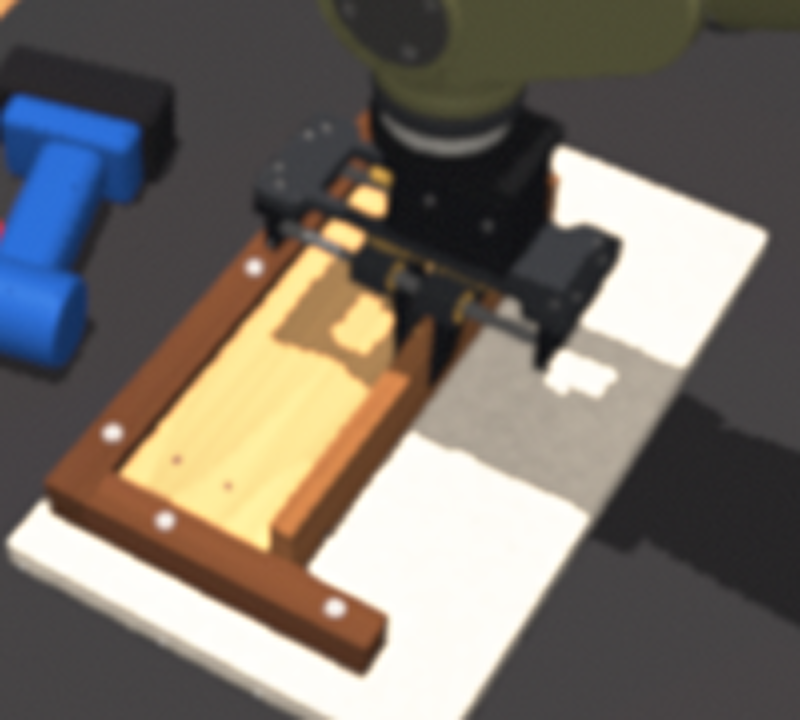

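>>> drive_tool(
  offset=[
    [0,0.15,-0.03],
    [0,0.16,-0.03],
    [0,0.17,-0.04],
    [0,0.18,-0.04],
    [0,0.18,-0.04],
    [0,0.18,-0.04],
  ],
  angular=[
    [-0.005,0,0],
    [-0.006,0,0],
    [-0.006,0,0],
    [-0.006,0,0],
    [-0.006,0,0],
    [-0.006,0,0],
  ],
  gripper=[0.5,0.5,0.5,0.5,0.5,0.5],
)

```text
t: 14.4
tool_pos: [0.5449, -0.0015, 0.0446]
orientation: [0.721, 0.693, -0.001, -0.0]
contact_force: [-9.7, -0.4, 7.2]
gripper_width: 0.143
```

Run:
```python
from h import *
to([.5449,0.002,.0445],1.5315)
```

```text
t 14.4 pos [544.9  -1.5  44.6] yaw 1.5319 z [-1.5e-03 -3.0e-04 -1.0e+00] F [-9.7 -0.4  7.2] w 13.6
turn [-0.002  0.     0.   ]
offset cm [ 0.35 -0.01  0.01]
```

>>> drive_tool(
  offset=[
    [0,0.2,-0.06],
    [0,0.22,-0.06],
    [0,0.22,-0.06],
    [0,0.22,-0.06],
    [0,0.22,-0.06],
    [0,0.22,-0.06],
  ],
  angular=[
    [-0.005,0,0],
    [-0.005,0,0],
    [-0.005,0,0],
    [-0.005,0,0],
    [-0.005,0,0],
    [-0.005,0,0],
  ],
  gripper=[0.5,0.5,0.5,0.5,0.5,0.5],
)

```text
t: 15.0
tool_pos: [0.5449, -0.0015, 0.0446]
orientation: [0.721, 0.693, -0.001, -0.001]
contact_force: [-9.9, -0.7, 7.0]
gripper_width: 0.147
```

Run:
```python
from h import *
to([.5449,0.002,.0445],1.5315)
```

```text
t 15.0 pos [544.9  -1.5  44.6] yaw 1.5319 z [-2.2e-03 -2.0e-04 -1.0e+00] F [-9.9 -0.7  7. ] w 13.9
turn [-0.002  0.     0.   ]
offset cm [ 0.35 -0.01  0.01]
```

>>> drive_tool(
  offset=[
    [0,0.26,-0.08],
    [0,0.29,-0.08],
    [0,0.3,-0.08],
    [0,0.3,-0.08],
    [0,0.3,-0.08],
    [0,0.3,-0.08],
  ],
  angular=[
    [-0.005,0,0],
    [-0.005,0,0],
    [-0.005,0,0],
    [-0.005,0,0],
    [-0.005,0,0],
    [-0.005,0,0],
  ],
  gripper=[0.5,0.5,0.5,0.5,0.5,0.5],
)

```text
t: 15.6
tool_pos: [0.545, -0.0015, 0.0446]
orientation: [0.721, 0.693, -0.002, -0.002]
contact_force: [-12.5, -0.1, 7.9]
gripper_width: 0.146
```

Run:
```python
from h import *
to([.5449,0.002,.0445],1.5315)
```

```text
t 15.6 pos [545.   -1.5  44.6] yaw 1.532 z [-4.8e-03 -1.0e-04 -1.0e+00] F [-12.5  -0.1   7.9] w 13.9
turn [-0.005  0.     0.001]
offset cm [ 0.35 -0.02  0.01]
```

>>> drive_tool(
  offset=[
    [0,0.3,-0.09],
    [0,0.31,-0.09],
    [0,0.32,-0.09],
    [0,0.32,-0.09],
    [0,0.32,-0.09],
    [0,0.32,-0.09],
    [0,0.32,-0.09],
    [0,0.32,-0.09],
  ],
  angular=[
    [-0.007,0,0],
    [-0.008,0,0],
    [-0.009,0,0],
    [-0.009,0,0],
    [-0.009,0,0],
    [-0.009,0,0],
    [-0.009,0,0],
    [-0.009,0,0],
  ],
  gripper=[0.5,0.5,0.5,0.5,0.5,0.5,0.5,0.5],
)

```text
t: 16.4
tool_pos: [0.5449, -0.0015, 0.0446]
orientation: [0.721, 0.693, -0.001, -0.001]
contact_force: [-12.6, -1.1, 8.0]
gripper_width: 0.145
```

Run:
```python
from h import *
to([.5449,0.002,.0445],1.5315)
```

```text
t 16.4 pos [544.9  -1.5  44.6] yaw 1.532 z [-4.1e-03 -1.0e-04 -1.0e+00] F [-12.6  -1.1   8. ] w 13.8
turn [-0.004  0.     0.001]
offset cm [ 0.35 -0.02  0.01]
```

Run:
```python
from h import *
F=[]
for i in range(16):
    vision.snapshot('top'); F.append(sensors.state()["contact_force"])
F=np.array(F); print(F.mean(0),F.std(0)); print(F@[ux[0],ux[1],0]); to([.5449,0.002,.0445],1.5315)
```

```text
[-12.44487475  -0.04255663   8.5061767 ] [0.59684918 0.47369114 0.37867919]
[-11.86378511 -13.05839042 -12.83903975 -12.60169857 -12.4734327
 -12.69959136 -11.45869633 -12.21164928 -13.6481834  -11.19742187
 -11.78377442 -13.06740519 -12.56627152 -12.47900212 -12.56017665
 -12.42923226]
t 17.2 pos [544.9  -1.5  44.6] yaw 1.5321 z [-0.0041 -0.     -1.    ] F [-12.4   0.2   8.5] w 14.0
turn [-0.004  0.     0.001]
offset cm [ 0.35 -0.01  0.01]
```

Pushing steadily at 12.4 N on average. I keep holding.

>>> drive_tool(
  offset=[
    [0,0.32,-0.09],
    [0,0.32,-0.09],
    [0,0.32,-0.09],
    [0,0.32,-0.09],
    [0,0.32,-0.09],
    [0,0.32,-0.09],
    [0,0.32,-0.09],
    [0,0.32,-0.09],
  ],
  angular=[
    [-0.008,0,0],
    [-0.008,0,0],
    [-0.008,0,0],
    [-0.008,0,0],
    [-0.008,0,0],
    [-0.008,0,0],
    [-0.008,0,0],
    [-0.008,0,0],
  ],
  gripper=[0.5,0.5,0.5,0.5,0.5,0.5,0.5,0.5],
)

```text
t: 18.0
tool_pos: [0.5449, -0.0015, 0.0446]
orientation: [0.721, 0.693, -0.002, -0.001]
contact_force: [-12.8, 0.5, 8.8]
gripper_width: 0.144
```

```bash
python3 - <<'E'
from h import *
F=[]
for i in range(10):
    t=shot('top','t10') ; F.append(sensors.state()["contact_force"])
s=shot('side','s10',(250,160,200,180),4)
F=np.array(F); print(F.mean(0),F.std(0)); to([.5449,0.002,.0445],1.5315)
o=np.hstack([cv2.resize(t[230:310,255:320],None,fx=6,fy=6,interpolation=cv2.INTER_NEAREST),cv2.resize(t[230:310,360:425],None,fx=6,fy=6,interpolation=cv2.INTER_NEAREST)])
cv2.imwrite('pics/t10.png',o)
E
python3 ends.py t10 -.009
```

```text
[-12.71027827  -0.36939799   8.44383531] [0.47371017 0.49721655 0.4324268 ]
t 18.55 pos [544.9  -1.5  44.6] yaw 1.5322 z [-0.0043 -0.     -1.    ] F [-12.7  -0.3   8.3] w 13.8
turn [-0.004  0.     0.001]
offset cm [ 0.35 -0.02  0.01]
lip -y end [-1.4092e+02  3.0000e+00  1.2000e-01]
lip +y end(sat) [158.29 -18.03   0.59]
shelf -y end [-1.403e+02  1.400e-01  6.200e-01]
shelf back edge [92.25  0.12  0.6 ]
lip front top [-1.99e+01 -1.00e-02  1.08e+00]
board -y [-2.1022e+02  1.3000e-01  6.3000e-01] board front [-1.2527e+02 -1.1000e-01  7.2000e-01]
```

View pics/t10.png

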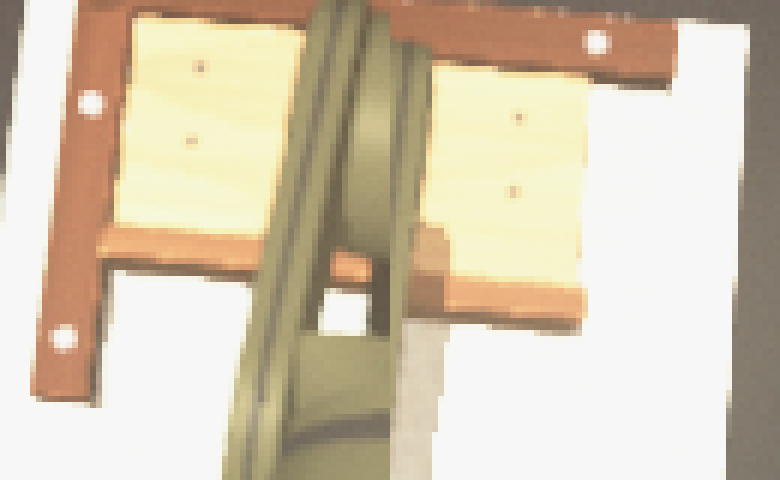

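View pics/s10.png

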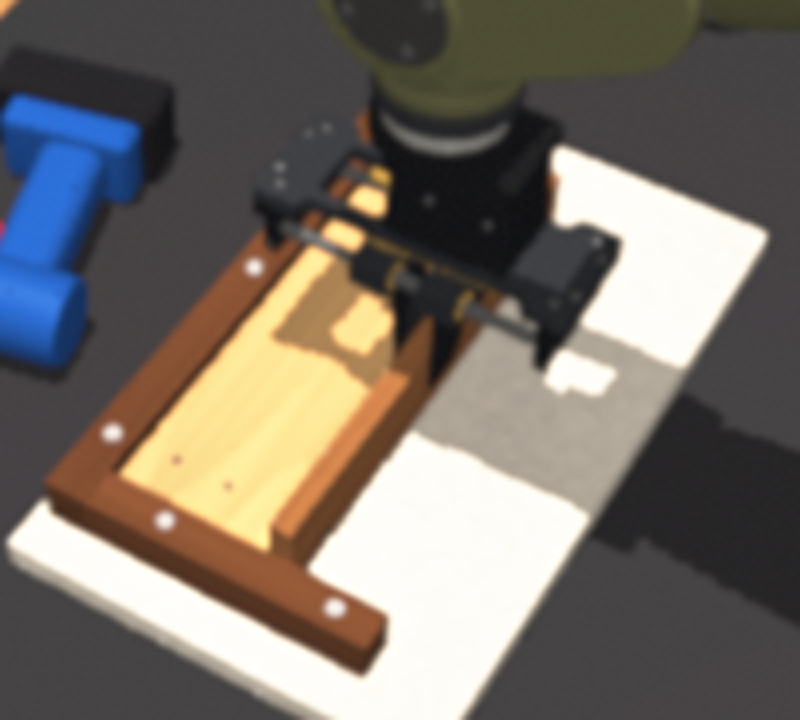

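The shelf is tight to the fence with no white gap, the lip is upright along its front edge, and the ends are flush to about 0.6 mm. I'm holding a few seconds more.

>>> drive_tool(
  offset=[
    [0,0.31,-0.09],
    [0,0.31,-0.09],
    [0,0.31,-0.09],
    [0,0.31,-0.09],
    [0,0.31,-0.09],
    [0,0.31,-0.09],
    [0,0.31,-0.09],
    [0,0.31,-0.09],
  ],
  angular=[
    [-0.008,0,0],
    [-0.008,0,0],
    [-0.008,0,0],
    [-0.008,0,0],
    [-0.008,0,0],
    [-0.008,0,0],
    [-0.008,0,0],
    [-0.008,0,0],
  ],
  gripper=[0.5,0.5,0.5,0.5,0.5,0.5,0.5,0.5],
)

```text
t: 19.35
tool_pos: [0.5449, -0.0016, 0.0446]
orientation: [0.721, 0.693, -0.002, -0.002]
contact_force: [-13.1, -1.2, 7.9]
gripper_width: 0.144
```

Run:
```python
from h import *
F=[]
for i in range(50):
    t=vision.snapshot('top'); F.append(sensors.state()["contact_force"])
F=np.array(F); print(F.mean(0),F.std(0),F[:10].mean(0),F[-10:].mean(0)); to([.5449,0.002,.0445],1.5315)
cv2.imwrite('pics/t11.png',t[:,:,::-1])
cv2.imwrite('pics/s11.png',vision.snapshot('side')[:,:,::-1])
```

```text
[-12.31303981  -0.36451036   8.27961074] [0.44914157 0.52648739 0.4435935 ] [-12.38738426  -0.21713798   8.18440244] [-12.44283962  -0.39263863   8.25072462]
t 21.85 pos [544.9  -1.5  44.6] yaw 1.5322 z [-0.0043 -0.     -1.    ] F [-12.2  -1.6   8.1] w 13.7
turn [-0.004  0.     0.001]
offset cm [ 0.35 -0.02  0.01]
```

View pics/t11.png

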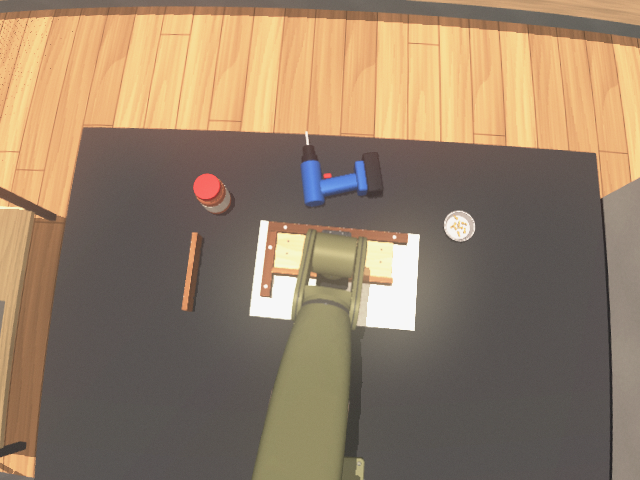

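The jar (208,187), driver (315,180), dish (459,226) and short lip (191,272) are where they started. The steady push has lasted over 5 s, so I'm handing the job in.

```bash
python3 -c "
from cell import env
print(env.finish_job())"
```

```text
the job is handed in; nothing more can be done
None
```

I fitted the 300 mm lip along the shelf's front edge, slid the shelf gently home against the back fence, and handed the job in still gripping and pressing. The handover reports no verdict.

**Push:** it stayed at about 12.3–12.7 N, with about 0.5 N of noise, from t = 15.6 s to 21.9 s. There was also about 8 N of downward press, more than the light press I intended. Because of that, friction under the lip may take a little of the push before it reaches the shelf.

**Seating and fit:**
- **Fence and shelf:** no gap shows at the fence, and the measured shelf back edge was at board x of about 92.3 mm against 92.5 mm nominal. No gap shows between lip and shelf either, but both cameras look from the robot's side, so that rests mainly on the contact force.
- **Ends:** the lip and shelf ends agree to about 0.6 mm at the open end. The end by the stop could only be measured roughly (about 158 mm for the lip), because the edge fit there was poor.
- **Tilt:** the tool was about 0.25° off vertical under load.

**Other items:** the short lip, driver, dish and jar look unmoved in the last picture.

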